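Latch the slide cassette down on the sprung sample lift

ROBOT

A 6-joint arm with a two-finger parallel gripper is mounted at the origin on the work surface. World frame = base frame: x ahead of the robot, y to its left, z up, the work surface at z = 0. Lengths are in mm, angles in degrees, forces in N, time in s.
With the tool pointing down it reaches from about 300 to 850 mm from the base axis. Payload 4.2 kg.
Tool frame: the origin (TCP) lies on the centre line of the jaws, within the pads' length; the fingertips stand 14 mm ahead of it and the grasp point (between the pads) lies 5 mm behind it; z points along the fingers, y is the line along which they close (so a half turn about z gives the same grasp; the last joint's range is limited). The gripper opens to 91 mm and grips with 3 to 60 N. Pads are 32 mm wide; open, the fingers measure 118 mm over their backs; the gripper's body (76 mm by 178 mm) begins 60 mm behind the grasp point.
Start: joints at [72.193, 18.312, 89.639, -0, 72.044, -1.146], TCP at [164.865, 550.873, 227.976] pointing down, gripper open.
Joint ranges: [-177.97, 177.97], [-48.28, 115.42], [12.27, 149.76], [-77.06, 257.06], [2.81, 150.46], [-146.56, 146.56]. Speed limits (degrees/s): [147.25, 147.25, 180, 180, 180, 180].

INTERFACE

Orientations are given as [roll, pitch, yaw] about the fixed x, y, z axes, in that order (R = Rz(yaw) Ry(pitch) Rx(roll)).
In Python, from workcell import env gives the robot as it stands.
- The arm moves only by the tool arm_command, never from a script. Its argument "motion" is a list of rows, each an object with "offset": the shift along the tool's x, y, z in m, a list of three; "spin": the turn about the tool's z in rad. In form: [{"offset": [tx, ty, tz], "spin": spin}, ...]. A call has 1 to 5 rows; each row shifts and turns the commanded pose from where the row before left it, along the tool's axes as they then stand; what a row does not reach is not made up. A row lasts 1/8 s, in which the tool goes at most 62.5 mm and 10.7 degrees, less where a joint would pass 70% of its speed; a pose out of reach is approached as far as the arm can. A call with a gripper value outside its range is refused whole. "jaw" is the finger opening in m, from 0 to 0.0912, set as the call begins (left out, the last holds). The fingers move at their own pace and stop on an object; "newtons" is the grip in N (left out, the last holds). Time passes only in rows, so rows that do not move let the fingers close. It gives the time, the measured TCP pose, the force, the opening and the grip force at its end, in the units of the state.
- env.state(): the state, without advancing time (a new reading comes with each control period).
- env.grab_frame(name): name is "scene" or "top"; returns (picture, depth): 384x512x3 uint8, blue, green, red; 384x512 float32, mm along the optical axis (not along the pixel's ray), 0 where there is no reading.
- env.camera_model(name): a dict with "fx", "fy", "cx", "cy" (pixels), "eye" and "rotation" of the camera in the world. Camera axes: x right, y down, z forward; pixel columns grow to the right and rows downward; lengths in mm; the calibration is good to about 2 mm. A picture is of the moment at which its call begins. camera_model takes no time and is no camera call.
- env.job_done(): hands the job in; it is judged then, once.
Trained networks look in the newest picture that a camera, given by its name, has taken for a name from the list of things; names that differ only in an ending like _2 or _b are one class to them, and where a whole thing is asked for, a point or a joint stands for the part that bears it (a point fixed in the world has none). Each returns a list of dicts, best first, with "score" (0 to 1); they miss things now and then, are a little off and sometimes report something else, mostly with a low value. They report only what shows in the picture. A call takes as long as a camera call. They do not tell look-alikes from the thing itself.
- env.boxes_of(camera, target): "bbox" ([left, top, right, bottom] in pixels, round what is visible of it).
- env.pinpoint(camera, target): "location" ([column, row] in pixels: a listed point, or the origin of a listed thing).
The state is a dict: "time_s": time; "qpos": joint angles; "qvel": joint speeds; "effort": joint torques, N m; "ee_pos": TCP position; "ee_rot": TCP orientation; "force": force on the tool from outside, world axes, zero at the start; "torque": the same for the moment, N m; "gripper_width": finger opening in mm; "gripper_force": force on a finger pad.
Only numpy, scipy, OpenCV 4.12 (cv2) and the standard library are available. Lean on these libraries where they do the work, as an engineer would, in place of code of your own. Each camera call takes 0.05 s, during which the arm holds its last target. There are 200 camera calls.

TASK

Stand the slide cassette squarely between the corner guides on the raised platform of the sample lift and let go of it. Then press its top gently straight down until you feel the rubber stops, so that both catches snap over its foot and hold it down level; do not crush the stops, and leave the other things on the bench where they are.

Things in the scene. Friction and masses are not known exactly. Their poses are not given: they have to be found in the camera images.
- cassette_mid (a point): Slide cassette, loose, 0.17 to 0.35 kg: a white upright block 80 mm long (x) by 34 mm wide (y) centred on a flat grey foot plate 120 (x) by 50 (y) by 5 mm; 85 mm tall in all, flat top. It starts upright on the bench. This point is its centre, 42.5 mm above its underside and below its top; z up. Either way round will do. Grip it across the 34 mm width, well above the foot.
- lift: Sample lift, fixed to the bench: base plate 200 mm (x) by 120 mm (y), origin at the middle of its underside on the bench, z up. Four aluminium corner guides, tops 88 mm above the bench, leave a space 125 mm (x) by 55 mm (y) for the cassette's foot, centred over the origin: 2.5 mm play all round; the cassette lies lengthwise along x. Nothing of the lift is higher than 100 mm.
- platform_up (a point): Middle of the top of the sprung platform (steel plate 70 x 44 mm, level) when it is fully up, 80 mm above the bench over the lift's origin; this point stays there when the platform sinks.
- end_a (a point): The lift's +x end, a point 90 mm from the middle, on the base plate (12 mm up). Over it, and likewise at the -x end, stands a sprung steel catch with a sloping top, pointing inwards at y = 0. The sinking foot pushes the catches back; they snap over it. Their height was set by the last user: they snap after the platform sinks 21 to 41 mm, a value not known beforehand: it must be felt.
- platform (a joint): How far the platform has sunk, m: 0 is up, 0.050 the limit. Its spring pushes up with 3.6 N at 0 and 0.18 N more per mm; the cassette alone sinks it by under 3 mm. Pressing the cassette down takes up to about 16 N, catches included, before the rubber stops are met. If it springs up when let go, the catches have not engaged.
- stop_a (a joint): Squash of the rubber stop under the +x end of the cassette's foot, m: 0 is free. The foot meets the two stops 1 to 2 mm after the catches snap. Each pushes back with 3 N per mm (6 N per mm together). Squashing either by more than 4 mm is crushing it; a total press of about 17 to 20 N squashes them by 1 to 3 mm, which is enough.
- stop_b (a joint): The same for the rubber stop under the -x end.
- slide_box: Bystander: open white box with dividers, 85 x 60 x 32 mm, origin at the middle of its underside. Leave alone.
- stain_bottle: Bystander: small amber bottle, 48 mm across, 85 mm tall, origin at the middle of its underside. Leave alone.
- beaker: Bystander: beaker, 64 mm across, 80 mm tall, origin at the middle of its underside. Leave alone.
- dish: Bystander: flat clear dish, 86 mm across, 14 mm tall, origin at the middle of its underside. Leave alone.
There are look-alikes about, which are no part of the job. What is shaped like the part that bears cassette_mid but pink is not meant.

How it is judged (in metres and radians):
On the way:
1. the cassette stands upright between the guides on the raised platform, let go (z of cassette_mid in the frame of lift above 0.11 m and horizontal distance between cassette_mid and lift below 0.006 m and angle between cassette_mid's own z axis and vertical below 0.08 rad and value of joint platform below 0.012 m and contact force between each of the arm, the fingers and cassette below 0.1 N), for 0.1 s.
At the end, for the whole second after the job is handed in: The cassette stands in the lift within 6 mm of its centre, lengthwise between the two catches, level within 0.04 rad, at rest, and with nothing pressing on it the platform stays at least 15 mm down, held by both catches (value of joint platform above 0.015 m and horizontal distance between cassette_mid and lift below 0.006 m and angle between cassette_mid's own z axis and vertical below 0.04 rad and angle between the x axis of cassette_mid and the x axis of lift, either way round below 0.12 rad and z of cassette_mid in the frame of lift below 0.108 m and linear speed of cassette below 0.02 m/s); the robot touches nothing.
It fails at once if a rubber stop is crushed by more than 4 mm (value of joint any of stop_a, stop_b above 0.004 m).
It fails at once if a bystander (slide box, bottle, beaker, dish) is moved by more than 30 mm (distance of any of slide_box, stain_bottle, beaker, dish from where it was at the start of the episode above 0.03 m).
It also fails if it takes over 45 s, if anything falls off the work surface, if the arm or the gripper's body presses on something with over 40 N, if the wrist force passes 120 N, or if a joint passes its speed limit or range.

## Working session

There is one attempt and no reset: what is moved stays moved. The work goes in short steps, Python scripts to look and compute and a tool call to move; the robot and the scene stay as the last step left them, time stands still between calls to the robot, and variables do not carry over. Pictures are saved under pics/ and viewed, at most 10 in all, crops included, and the job is handed in when it is done.

Besides the shell and the picture viewer there is one more tool, called after "Emit:" by a JSON object that holds its "fn" and its "kwargs", one argument or row to a line. arm_command: Moves the arm, as the interface text tells. Its arguments: {"type":"object","properties":{"motion":{"type":"array"},"jaw":{"type":"number"},"newtons":{"type":"number"}},"required":["motion"]}

```bash
mkdir -p pics
cat > h.py <<'E'
from workcell import env
import numpy as np, cv2
def back(n,u,v,d):
    m=env.camera_model(n); p=np.array([(u-m['cx'])/m['fx']*d,(v-m['cy'])/m['fy']*d,d])
    return np.array(m['rotation'])@p+np.array(m['eye'])
def onz(n,u,v,z):
    m=env.camera_model(n); r=np.array(m['rotation'])@np.array([(u-m['cx'])/m['fx'],(v-m['cy'])/m['fy'],1]); e=np.array(m['eye'])
    return e+r*(z-e[2])/r[2]
def cloud(n,D):
    m=env.camera_model(n); v,u=np.mgrid[:384,:512]
    P=np.stack([(u-m['cx'])/m['fx']*D,(v-m['cy'])/m['fy']*D,D],-1)@np.array(m['rotation']).T+np.array(m['eye'])
    P[D==0]=np.nan; return P
E
python3 - <<'E'
from h import *
np.set_printoptions(precision=1,suppress=True)
for n in("scene","top"):
    im,D=env.grab_frame(n); cv2.imwrite(f'pics/{n}0.png',im); np.save(f'{n}0.npy',D)
    print(n,env.camera_model(n))
    for t in("cassette_mid","lift","platform_up","end_a","slide_box","stain_bottle","beaker","dish"):
        for r in env.pinpoint(n,t)[:3]:
            print(t,np.array(r['location']),round(r['score'],2),onz(n,*r['location'],{'cassette_mid':42.5,'platform_up':80,'end_a':12}.get(t,0)))
    for r in env.boxes_of(n,"cassette_mid")[:3]+env.boxes_of(n,"lift")[:2]: print(np.array(r['bbox']),r['score'])
print(env.state())
E
```

```text
scene {'fx': 383.1962768206713, 'fy': 383.1962768206713, 'cx': 255.5291798006361, 'cy': 186.22990194831095, 'eye': array([1428. ,   65.5,  743.6]), 'rotation': array([-125. ,   -1.3,   92.5])}Traceback (most recent call last):
  File "<stdin>", line 8, in <module>
  File "h.py", line 8, in onz
    return e+r*(z-e[2])/r[2]
                        ~^^^
IndexError: invalid index to scalar variable.
```

View pics/scene0.png

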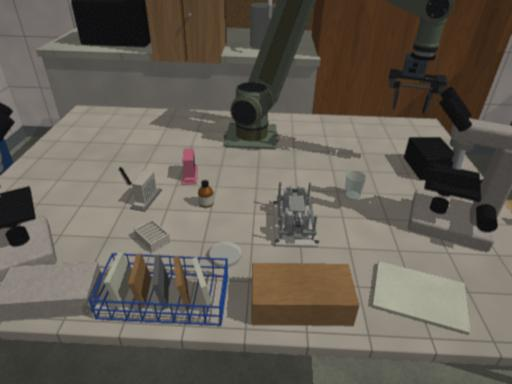

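The scene view shows the lift at (297,212), a pink block at (188,167), a white block on a grey foot at (146,190), the slide box at (152,235), the bottle at (205,195), the dish at (225,252), the beaker at (355,184), and a blue rack with white plates at (117,275) and (200,280). The camera rotation is given as roll, pitch, yaw, so the helper needs fixing.

```bash
sed -i "s/np.array(m\['rotation'\])/R(m)/; s/^import numpy.*/&\nfrom scipy.spatial.transform import Rotation\ndef R(m): return Rotation.from_euler('xyz',m['rotation'],degrees=True).as_matrix()/" h.py
cat > look.py <<'E'
from h import *
import sys
np.set_printoptions(precision=1,suppress=True)
k=sys.argv[1]
for n in("scene","top"):
    im,D=env.grab_frame(n); cv2.imwrite(f'pics/{n}{k}.png',im); np.save(f'{n}{k}.npy',D); np.save(f'{n}{k}im.npy',im)
    for t in sys.argv[2:]:
        for r in env.pinpoint(n,t)[:3]:
            print(n,t,np.array(r['location']),round(r['score'],2),onz(n,*r['location'],{'cassette_mid':42.5,'platform_up':80,'end_a':12}.get(t,0)))
E
python3 look.py 0 cassette_mid lift platform_up end_a slide_box stain_bottle beaker dish
python3 -c "
from h import *
print(env.camera_model('top'),env.state())"
```

```text
scene cassette_mid [190.2 159.8] 0.59 [ 281.5 -199.6   42.5]
scene lift [295.4 226.7] 0.77 [564.6 161.6   0. ]
scene lift [296.8 200. ] 0.63 [432.9 171.5   0. ]
scene platform_up [297.8 201.1] 0.81 [545.  162.8  80. ]
scene end_a [296.5 239.2] 0.64 [631.5 160.9  12. ]
scene slide_box [150.1 242.1] 0.81 [ 657.9 -245.3    0. ]
scene slide_box [207.8 203.1] 0.29 [ 470.  -111.9    0. ]
scene stain_bottle [206.3 204. ] 0.81 [ 475. -116.    0.]
scene beaker [355.  190.7] 0.63 [366.3 369.9   0. ]
scene dish [222.8 256.6] 0.75 [699.9 -37.9   0. ]
top cassette_mid [337.2 274.7] 0.84 [ 305.  -192.9   42.5]
top cassette_mid [381.3 215.6] 0.71 [ 458.  -311.9   42.5]
top lift [206.5 182.5] 0.7 [546.  151.9   0. ]
top platform_up [196.1 175. ] 0.55 [553.8 171.2  80. ]
top end_a [204.2 147.5] 0.67 [640.9 159.4  12. ]
top slide_box [349.1 145.7] 0.88 [ 654.4 -242.1    0. ]
top stain_bottle [303.3 212.9] 0.65 [ 465.7 -112.8    0. ]
top beaker [122.2 235.4] 0.73 [400.5 373.5   0. ]
top beaker [204. 148.] 0.65 [642.2 161.1   0. ]
top dish [268.9 131. ] 0.98 [693.1 -18.2   0. ]
top dish [205.8 181.6] 0.
[... 226 characters left out ...]
509945,  -89.48146355])} {'time_s': 1.0, 'qpos': array([ 7.21942575e+01,  1.83135359e+01,  8.96406192e+01,  1.00125587e-03,
        7.20421127e+01, -1.14574401e+00]), 'qvel': array([ 0.04867526, -0.10353575,  0.07185115, -0.01587681,  0.13942876,
        0.06804156]), 'effort': array([ 1.41740482e-03, -4.12351799e+01, -2.32232380e+01,  7.29828863e-02,
        3.77131789e-02,  4.61699841e-06]), 'ee_pos': array([164.84484021, 550.879724  , 227.94852003]), 'ee_rot': array([ 1.79996250e+02, -8.77680631e-04,  1.63339693e+02]), 'force': array([ 0.02007298, -0.060498  , -0.23325743]), 'torque': array([ 0.0236661 , -0.03422494,  0.00638593]), 'gripper_force': 0.0, 'gripper_width': 91.09289832151812}
```

View pics/top0.png

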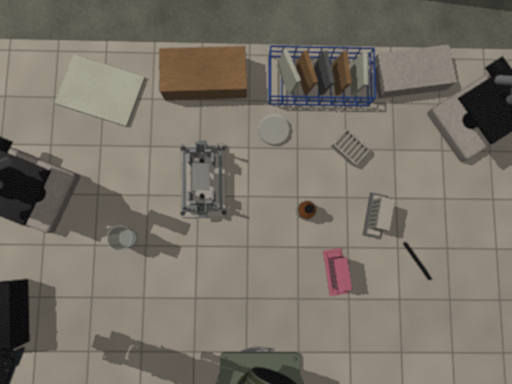

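Top view: candidates are the pink block (338,272), the white block on a grey foot (378,215), and the white plates in the rack (288,72) and (362,72). By description the white one at (378,215) is the one. I'll check it with a close crop and fit depth.

```bash
cat > fit.py <<'E'
from h import *
import sys
np.set_printoptions(precision=1,suppress=True)
def rect(P,c,r,z0,z1,lab):
    q=P.reshape(-1,3); q=q[np.isfinite(q[:,2])]
    q=q[(np.hypot(q[:,0]-c[0],q[:,1]-c[1])<r)&(q[:,2]>z0)&(q[:,2]<z1)]
    if len(q)<8: print(lab,'few',len(q)); return
    b=cv2.minAreaRect(q[:,:2].astype(np.float32)); print(lab,len(q),'c',np.array(b[0]),'size',np.array(b[1]),'ang',round(b[2],1),'z',np.median(q[:,2]),'mean',q.mean(0))
if __name__=='__main__':
    k=sys.argv[1]
    for n in('top','scene'):
        P=cloud(n,np.load(f'{n}{k}.npy'))
        rect(P,(458,-312),90,78,95,n+' cass top')
        rect(P,(458,-312),90,2.5,9,n+' cass foot')
        rect(P,(550,160),45,74,84,n+' platform')
        rect(P,(550,160),130,84,94,n+' guides')
        rect(P,(550,160),150,8,16,n+' base')
        rect(P,(550,160),150,20,120,n+' all')
        rect(P,(550,160),150,94,120,n+' above')
E
python3 fit.py 0
python3 - <<'E'
from h import *
a=cv2.imread('pics/top0.png'); s=cv2.imread('pics/scene0.png')
r=lambda i,x,y,w,h:cv2.resize(i[y:y+h,x:x+w],(390,290),interpolation=cv2.INTER_CUBIC)
cv2.imwrite('pics/crop1.png',np.vstack([np.hstack([r(a,325,175,108,80),r(a,150,140,108,80)]),np.hstack([r(s,110,150,108,80),r(s,243,170,108,80)])]))
E
```

```text
top cass top 444 c [ 462.3 -309. ] size [35.5 79.9] ang 78.5 z 84.65493484082697 mean [ 462.  -307.9   84.5]
top cass foot 450 c [ 461.3 -311.7] size [170.2 175.5] ang 3.8 z 3.87499919823847 mean [ 461.3 -303.5    4.3]
top platform 435 c [551.4 158.8] size [67.6 41. ] ang 1.4 z 80.43523943106993 mean [551.4 158.6  80.4]
top guides 178 c [549.2 156.5] size [159.8  94.4] ang 0.6 z 88.20328731184907 mean [552.8 160.8  88.1]
top base 1287 c [552.7 140.8] size [199.9 157.7] ang 1.8 z 12.613227124703599 mean [544.6 152.7  12.6]
top all 1872 c [552.1 159. ] size [205.6 103.1] ang 1.4 z 63.553061894202074 mean [550.6 158.7  62.2]
top above 36 c [552.  159.8] size [162.5  95.9] ang 1.2 z 97.94834435606413 mean [547.7 160.8  97.9]
scene cass top 192 c [ 461.8 -310. ] size [36.1 83. ] ang 79.2 z 83.11774631429756 mean [ 465.3 -309.3   82.8]
scene cass foot 110 c [ 480.2 -287. ] size [100.  150.7] ang 38.1 z 4.473911638945879 mean [ 483.  -301.     4.7]
scene platform 248 c [551.  161.3] size [74.  50.8] ang 1.9 z 78.7373793565967 mean [554.6 157.5  78.7]
scene guides 128 c [553.7 157.6] size [161.5  94. ] ang 1.6 z 86.59942939111448 mean [559.7 157.8  87.1]
scene base 654 c [554.5 157.2] size [199.7 122.4] ang 1.1 z 11.050849744990785 mean [587.4 150.8  11.2]
scene all 1549 c [552.9 157.8] size [203.7 104.1] ang 1.6 z 62.3705258935388 mean [570.2 157.1  60.3]
scene above 22 c [550.7 158.2] size [164.3  96.1] ang 1.7 z 96.0666541756533 mean [565.8 158.5  96. ]
```

View pics/crop1.png

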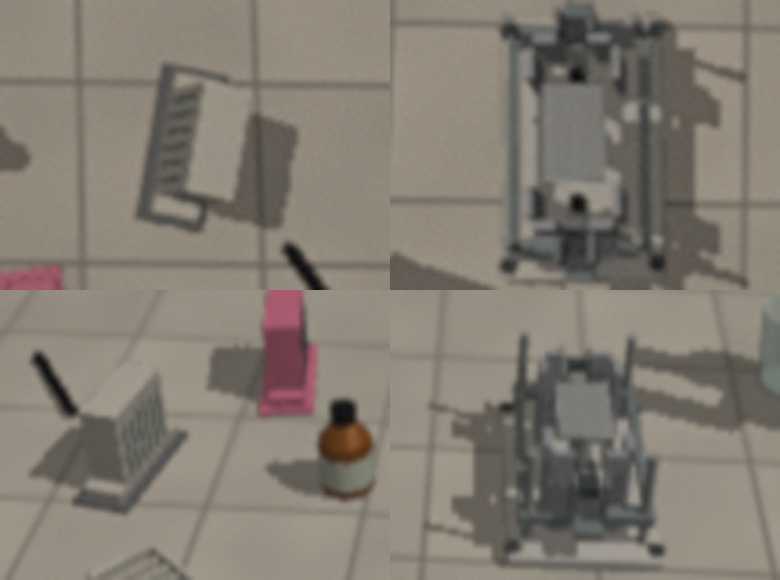

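The crop confirms it: a white block on a grey foot at crop (200,140), top view. Depth puts its top centre at about (462,-309.3) with yaw -11.3°. The lift is at about (551.7,159) with yaw +1.5°. Moving above the cassette.

Emit:
{"fn": "arm_command", "kwargs": {
  "motion": [
    {"offset":[-0.039,-0.048,0],"spin":0},
    {"offset":[-0.039,-0.048,0],"spin":0},
    {"offset":[-0.039,-0.048,0],"spin":0},
    {"offset":[-0.039,-0.048,0],"spin":0},
    {"offset":[-0.039,-0.048,0],"spin":0}
  ]
}}

```text
time_s: 1.62
ee_pos: [283.4, 263.3, 228.2]
ee_rot: [179.9, 0.1, 163.4]
force: [1.7, 0.1, 0.5]
gripper_width: 90.9
gripper_force: 0.0
```

Emit:
{"fn": "arm_command", "kwargs": {
  "motion": [
    {"offset":[-0.039,-0.048,0],"spin":0},
    {"offset":[-0.039,-0.048,0],"spin":0},
    {"offset":[-0.032,-0.05,0],"spin":0},
    {"offset":[-0.032,-0.05,0],"spin":0},
    {"offset":[-0.032,-0.05,0],"spin":0}
  ]
}}

```text
time_s: 2.25
ee_pos: [379.4, -22.5, 228.4]
ee_rot: [180.0, 0.1, 163.3]
force: [1.0, 0.5, -0.0]
gripper_width: 91.2
gripper_force: 0.0
```

Emit:
{"fn": "arm_command", "kwargs": {
  "motion": [
    {"offset":[-0.032,-0.05,0],"spin":0},
    {"offset":[-0.032,-0.05,0],"spin":0},
    {"offset":[-0.032,-0.05,0],"spin":0},
    {"offset":[-0.032,-0.05,0],"spin":0},
    {"offset":[-0.032,-0.05,0],"spin":-0.094}
  ]
}}

```text
time_s: 2.88
ee_pos: [461.0, -308.0, 228.0]
ee_rot: [180.0, 0.0, 168.8]
force: [1.2, -0.3, -0.2]
gripper_width: 91.2
gripper_force: 0.0
```

```bash
cat > go.py <<'E'
from h import *
import sys
np.set_printoptions(precision=2,suppress=True)
s=env.state(); x,y,z,yaw=map(float,sys.argv[1:5])
rot=Rotation.from_euler('xyz',s['ee_rot'],degrees=True).as_matrix()
print('t',s['time_s'],'pos',s['ee_pos'],'rot',s['ee_rot'],'q',s['qpos'],'F',s['force'],'w',s['gripper_width'])
print('offset mm',rot.T@(np.array([x,y,z])-s['ee_pos']),'spin rad',-np.radians((yaw-s['ee_rot'][2]+180)%360-180))
E
python3 go.py 462 -309.3 160 168.7
```

```text
t 2.875 pos [ 460.95 -307.95  228.02] rot [179.98   0.04 168.84] q [ -34.95   16.44   92.36    0.03   71.17 -113.8 ] F [ 1.16 -0.3  -0.2 ] w 91.21338392293558
offset mm [-1.25 -1.14 68.02] spin rad 0.002406355439776641
```

Emit:
{"fn": "arm_command", "kwargs": {
  "motion": [
    {"offset":[-0.001,-0.001,0.055],"spin":0},
    {"offset":[0,0,0.055],"spin":0},
    {"offset":[0,0,0.04],"spin":0},
    {"offset":[0,0,0.023],"spin":0},
    {"offset":[0,0,0],"spin":0}
  ]
}}

```text
time_s: 3.5
ee_pos: [460.4, -306.4, 53.3]
ee_rot: [179.9, -0.2, 168.7]
force: [0.2, -0.2, 0.5]
gripper_width: 91.3
gripper_force: 0.0
```

Emit:
{"fn": "arm_command", "kwargs": {
  "motion": [
    {"offset":[0,0,0],"spin":0},
    {"offset":[0,0,0],"spin":0},
    {"offset":[0,0,0],"spin":0},
    {"offset":[0,0,0],"spin":0},
    {"offset":[0,0,0],"spin":0}
  ],
  "jaw": 0.02,
  "newtons": 15
}}

```text
time_s: 4.12
ee_pos: [461.5, -307.1, 55.1]
ee_rot: [-180.0, 0.0, 168.7]
force: [0.3, 0.7, -0.1]
gripper_width: 44.2
gripper_force: 0.0
```

```bash
python3 go.py 462 -309.3 55 168.7; python3 look.py 1; python3 fit.py 1 | grep cass
```

```text
t 4.125 pos [ 461.47 -307.09   55.13] rot [-180.      0.02  168.72] q [ -34.83   25.95  105.64    0.01   48.39 -113.56] F [ 0.29  0.71 -0.14] w 44.210271205939165
offset mm [-0.95 -2.06  0.13] spin rad 0.00041204412116258444
top cass top 90 c [ 456.4 -307.2] size [33.8 67.2] ang 78.0 z 84.4960210434565 mean [ 440.3 -303.1   84.5]
top cass foot 218 c [ 457.3 -284.5] size [176.8 123.9] ang 2.5 z 3.938773808984479 mean [ 440.1 -287.4    4.4]
scene cass top 224 c [ 475.  -306.8] size [69.9 68.4] ang 66.0 z 83.85466111305914 mean [ 474.1 -309.4   84.7]
scene cass foot 111 c [ 474.9 -308.3] size [100.3 111.1] ang 23.5 z 4.332000964804934 mean [ 481.8 -302.5    4.7]
```

Emit:
{"fn": "arm_command", "kwargs": {
  "motion": [
    {"offset":[-0.001,-0.002,0],"spin":0},
    {"offset":[0,0,0],"spin":0},
    {"offset":[0,0,0],"spin":0},
    {"offset":[0,0,0],"spin":0},
    {"offset":[0,0,0],"spin":0}
  ]
}}

```text
time_s: 4.85
ee_pos: [461.9, -308.9, 55.1]
ee_rot: [180.0, -0.0, 168.7]
force: [-1.8, 2.6, 4.6]
gripper_width: 34.1
gripper_force: 15.0
```

Emit:
{"fn": "arm_command", "kwargs": {
  "motion": [
    {"offset":[0,0,-0.01],"spin":0},
    {"offset":[0,0,-0.03],"spin":0},
    {"offset":[0,0,-0.04],"spin":0},
    {"offset":[0,0,-0.04],"spin":0},
    {"offset":[0,0.02,-0.01],"spin":0}
  ],
  "newtons": 25
}}

```text
time_s: 5.48
ee_pos: [467.3, -291.0, 187.4]
ee_rot: [-179.8, 0.3, 168.6]
force: [-0.0, 0.2, -3.4]
gripper_width: 34.0
gripper_force: 25.0
```

Emit:
{"fn": "arm_command", "kwargs": {
  "motion": [
    {"offset":[0,0.045,0],"spin":0},
    {"offset":[0,0.05,0],"spin":0},
    {"offset":[0,0.05,0],"spin":0},
    {"offset":[0,0.05,0],"spin":0},
    {"offset":[0,0.05,0],"spin":0}
  ]
}}

```text
time_s: 6.1
ee_pos: [512.8, -46.7, 183.4]
ee_rot: [180.0, -0.2, 168.7]
force: [0.6, -0.6, -2.7]
gripper_width: 33.6
gripper_force: 25.0
```

Emit:
{"fn": "arm_command", "kwargs": {
  "motion": [
    {"offset":[0,0.05,0],"spin":0},
    {"offset":[0,0.05,0],"spin":0},
    {"offset":[0,0.05,0],"spin":0},
    {"offset":[0,0.04,0],"spin":-0.11},
    {"offset":[0,0.02,0],"spin":-0.11}
  ]
}}

```text
time_s: 6.72
ee_pos: [551.5, 159.8, 183.0]
ee_rot: [-180.0, -0.2, -178.3]
force: [0.1, 0.3, -2.7]
gripper_width: 33.8
gripper_force: 25.0
```

```bash
python3 go.py 551.7 159 185 181.5; python3 look.py 2; python3 -c "
from fit import *
for n in('top','scene'):
    P=cloud(n,np.load(n+'2.npy'))
    rect(P,(552,159),100,208,222,n+' top'); rect(P,(552,159),100,128,142,n+' foot'); rect(P,(552,159),90,100,205,n+' blk')
    rect(P,(552,159),130,84,94,n+' guides')
im=[np.load(n+'2im.npy') for n in('top','scene')]
m=cv2.resize(im[0][110:260,130:280],(400,400),interpolation=3);s=cv2.resize(im[1][90:260,210:380],(400,400),interpolation=3)
cv2.imwrite('pics/c2.png',np.hstack([m,s]))"
```

```text
t 6.725 pos [551.47 159.84 182.95] rot [-180.     -0.17 -178.32] q [ 15.    20.13  93.68   0.04  66.37 -76.7 ] F [ 0.1   0.29 -2.66] w 33.81946097452096
offset mm [-0.2  -0.85 -2.05] spin rad 0.003173133960605406
top top 96 c [520.  162.9] size [13.2 33.3] ang 1.5 z 213.45815264371868 mean [520.1 163.5 213.5]
top foot 76 c [516.3 162.9] size [28.3 50.1] ang 10.1 z 134.23513166277087 mean [513.4 158.1 134.8]
top blk 206 c [515.3 163. ] size [28.5 50.6] ang 12.5 z 143.89991986077132 mean [512.4 159.2 150.8]
top guides few 0
scene top 261 c [556.3 156.6] size [82.8 57. ] ang 18.1 z 212.04599413066796 mean [559.6 160.6 212.4]
scene foot 210 c [554.6 160.3] size [123.2  49.9] ang 1.8 z 132.12723053441874 mean [584.5 156.  133.5]
scene blk 606 c [554.3 160.4] size [124.2  56.3] ang 3.9 z 155.82425925328482 mean [585.7 157.5 160.1]
scene guides 105 c [553.6 157.8] size [161.1  94.3] ang 1.5 z 86.92332897534834 mean [577.2 154.2  87.3]
```

View pics/c2.png

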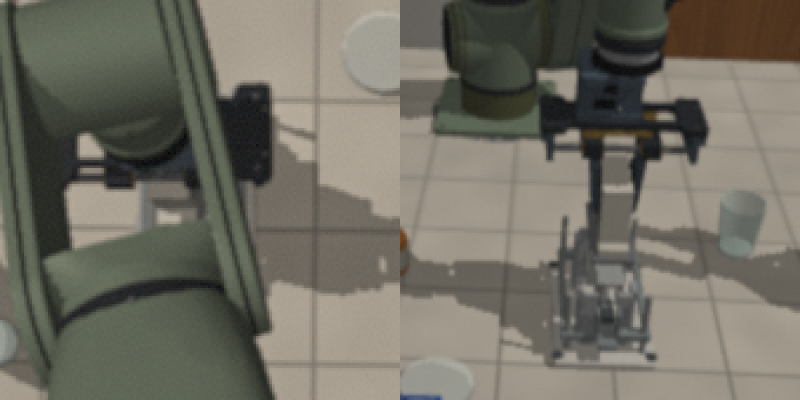

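The scene crop shows the cassette hanging level above the lift, about 2–3 mm too far to +y. I'll correct half of that and lower it to just above the guides for a close comparison.

Emit:
{"fn": "arm_command", "kwargs": {
  "motion": [
    {"offset":[0.0005,-0.002,0.01],"spin":0.003},
    {"offset":[0,0,0.015],"spin":0},
    {"offset":[0,0,0.01],"spin":0},
    {"offset":[0,0,0],"spin":0},
    {"offset":[0,0,0],"spin":0}
  ]
}}

```text
time_s: 7.45
ee_pos: [552.6, 154.7, 150.1]
ee_rot: [180.0, 0.0, -178.9]
force: [0.5, -0.0, -2.5]
gripper_width: 33.9
gripper_force: 25.0
```

```bash
python3 go.py 551.7 159 148 181.5; python3 look.py 3 ; python3 -c "
from fit import *
for n in('top','scene'):
    P=cloud(n,np.load(n+'3.npy'))
    rect(P,(552,159),100,173,185,n+' top'); rect(P,(552,159),75,93,104,n+' foot');
    rect(P,(552,159),130,83,91,n+' guides'); rect(P,(552,159),150,8,16,n+' base')
im=[np.load(n+'3im.npy') for n in('top','scene')]
m=cv2.resize(im[0][130:230,150:250],(400,400),interpolation=3);s=cv2.resize(im[1][150:250,245:345],(400,400),interpolation=3)
cv2.imwrite('pics/c3.png',np.hstack([m,s]))"
```

```text
t 7.45 pos [552.58 154.69 150.14] rot [ 179.99    0.03 -178.88] q [ 14.49  21.58  96.55   0.    61.83 -76.64] F [ 0.54 -0.01 -2.55] w 33.94615351808211
offset mm [0.79 4.32 2.15] spin rad -0.006557333082366413
top top 88 c [520.7 156.7] size [12.3 32.1] ang 0.7 z 181.15396286111417 mean [520.5 156.9 181.2]
top foot 43 c [520.9 155.8] size [18.1 52.3] ang 10.5 z 101.34746179713704 mean [521.4 149.2 101. ]
top guides 8 c [566.6 151.8] size [  5.5 143.9] ang 56.2 z 87.73720560173683 mean [524.8 180.4  87.1]
top base 79 c [561.5 138.8] size [ 87.8 176.6] ang 47.5 z 12.921622262170104 mean [549.1 179.9  12.8]
scene top 246 c [554.9 151.4] size [84.1 54.7] ang 14.0 z 179.12398288083426 mean [562.2 155.9 178.9]
scene foot 166 c [556.2 155.3] size [117.7  50.1] ang 1.3 z 99.18703175063024 mean [585.6 151.   98.9]
scene guides 105 c [553.8 157.5] size [162.5  93.8] ang 1.8 z 86.5822366852957 mean [581.  158.2  86.6]
scene base 650 c [554.1 157.2] size [200.  122.6] ang 1.1 z 11.106455162093255 mean [591.2 150.2  11.1]
```

View pics/c3.png

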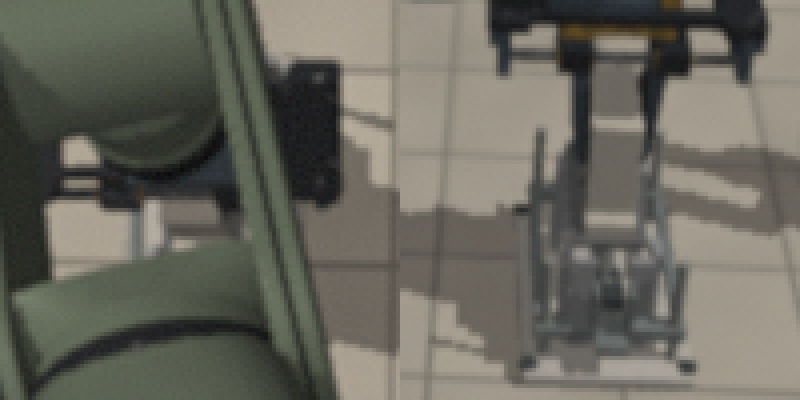

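The scene crop shows the foot's front edge at (611,232), centred just above the guides, and the lift's front bars at (545,330) and (680,330). Comparing cameras, the lift centre in robot coordinates is about (552,156.6). I'll correct to that and lower by feel.

Emit:
{"fn": "arm_command", "kwargs": {
  "motion": [
    {"offset":[0.0006,0.0019,0],"spin":-0.006},
    {"offset":[0,0,0],"spin":0},
    {"offset":[0,0,0.003],"spin":0},
    {"offset":[0,0,0.003],"spin":0},
    {"offset":[0,0,0],"spin":0}
  ]
}}

```text
time_s: 8.18
ee_pos: [551.4, 156.7, 143.5]
ee_rot: [-180.0, -0.1, -178.5]
force: [0.3, -0.1, -3.6]
gripper_width: 33.9
gripper_force: 25.0
```

Emit:
{"fn": "arm_command", "kwargs": {
  "motion": [
    {"offset":[0,0,0.002],"spin":0},
    {"offset":[0,0,0.002],"spin":0},
    {"offset":[0,0,0.001],"spin":0},
    {"offset":[0,0,0],"spin":0}
  ]
}}

```text
time_s: 8.68
ee_pos: [551.6, 156.8, 138.9]
ee_rot: [180.0, -0.0, -178.5]
force: [0.3, -0.5, -2.1]
gripper_width: 34.0
gripper_force: 25.0
```

Emit:
{"fn": "arm_command", "kwargs": {
  "motion": [
    {"offset":[0,0,0.002],"spin":0},
    {"offset":[0,0,0.002],"spin":0},
    {"offset":[0,0,0.001],"spin":0},
    {"offset":[0,0,0],"spin":0}
  ]
}}

```text
time_s: 9.18
ee_pos: [551.6, 156.8, 134.2]
ee_rot: [180.0, 0.0, -178.5]
force: [-0.6, -1.2, 0.9]
gripper_width: 33.8
gripper_force: 25.0
```

The foot went below the guide tops freely and met the platform at the expected height. Releasing.

Emit:
{"fn": "arm_command", "kwargs": {
  "motion": [
    {"offset":[0,0,0],"spin":0},
    {"offset":[0,0,0],"spin":0},
    {"offset":[0,0,0],"spin":0},
    {"offset":[0,0,0],"spin":0},
    {"offset":[0,0,0],"spin":0}
  ],
  "jaw": 0.075
}}

```text
time_s: 9.8
ee_pos: [551.7, 156.8, 134.0]
ee_rot: [180.0, 0.0, -178.5]
force: [-0.3, 0.1, 1.1]
gripper_width: 75.1
gripper_force: 0.0
```

Emit:
{"fn": "arm_command", "kwargs": {
  "motion": [
    {"offset":[0,0,-0.02],"spin":0},
    {"offset":[0,0,-0.05],"spin":0},
    {"offset":[0,0,-0.04],"spin":0},
    {"offset":[0,0,0],"spin":0},
    {"offset":[0,0,0],"spin":0}
  ]
}}

```text
time_s: 10.42
ee_pos: [551.1, 156.7, 243.1]
ee_rot: [-180.0, -0.1, -178.5]
force: [-0.3, 0.1, -0.6]
gripper_width: 75.0
gripper_force: 0.0
```

```bash
python3 go.py 551.6 156.8 240 181.5; python3 look.py 4 cassette_mid; python3 -c "
from fit import *
for n in('top','scene'):
    P=cloud(n,np.load(n+'4.npy'))
    rect(P,(552,159),75,158,172,n+' top'); rect(P,(552,159),70,78,90,n+' foot'); rect(P,(552,159),130,83,91,n+' guides')
im=[np.load(n+'4im.npy') for n in('top','scene')]
m=cv2.resize(im[0][130:230,150:250],(400,400),interpolation=3);s=cv2.resize(im[1][150:250,245:345],(400,400),interpolation=3)
cv2.imwrite('pics/c4.png',np.hstack([m,s]))"
```

```text
t 10.425 pos [551.08 156.65 243.14] rot [-179.99   -0.08 -178.5 ] q [ 14.72  17.65  88.39   0.    74.04 -76.79] F [-0.3   0.06 -0.55] w 75.03737930857355
offset mm [-0.53  0.13  3.14] spin rad 6.981532805689969e-05
scene cassette_mid [191.8 162.7] 0.87 [ 300.3 -190.6   42.5]
top cassette_mid [198.1 172.4] 0.97 [566.7 170.7  42.5]
top cassette_mid [337.3 275.9] 0.81 [ 302.  -193.1   42.5]
top top 204 c [534.2 158.8] size [42.2 33.1] ang 1.6 z 165.82397323944417 mean [529.6 158.8 165.9]
top foot 108 c [507.6 163.9] size [27.5 57.4] ang 5.3 z 86.29496506768481 mean [502.2 168.5  86.2]
top guides 106 c [507.6 163.9] size [27.5 57.4] ang 5.3 z 86.64723053536795 mean [502.1 168.9  86.8]
scene top 224 c [554.7 157.2] size [82.2 34. ] ang 1.4 z 163.8377037225377 mean [558.2 156.6 163.5]
scene foot 248 c [553.3 157.8] size [135.4  66.3] ang 1.9 z 84.22273286076404 mean [575.3 152.9  84.3]
scene guides 228 c [554.1 157.4] size [160.6  94.3] ang 2.0 z 85.3232034760021 mean [577.5 153.5  85.7]
```

View pics/c4.png

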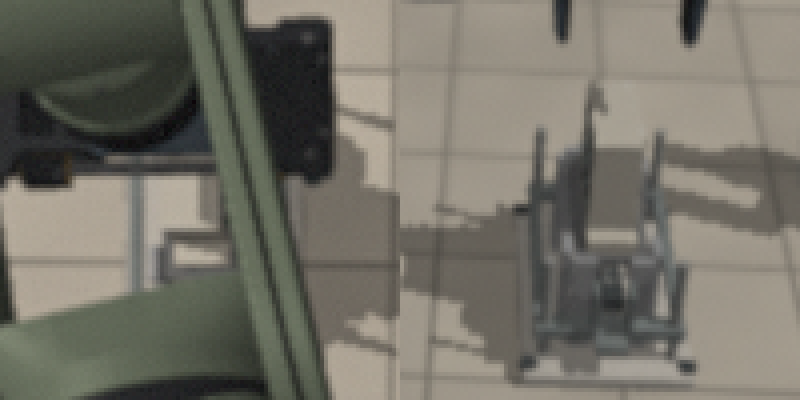

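The cassette stands square between the guides, with its scene top centre at (554.7,157.2) against the guides' (554.1,157.4), its top at z about 165, and nothing touching it. Next I'll close the fingers and approach the top centre.

Emit:
{"fn": "arm_command", "kwargs": {
  "motion": [
    {"offset":[-0.0005,0,0],"spin":0},
    {"offset":[0,0,0],"spin":0},
    {"offset":[0,0,0],"spin":0},
    {"offset":[0,0,0],"spin":0},
    {"offset":[0,0,0],"spin":0}
  ],
  "jaw": 0.0,
  "newtons": 10
}}

```text
time_s: 11.25
ee_pos: [552.1, 156.8, 244.0]
ee_rot: [180.0, 0.0, -178.5]
force: [-0.1, -0.1, 0.5]
gripper_width: 27.8
gripper_force: 0.0
```

Emit:
{"fn": "arm_command", "kwargs": {
  "motion": [
    {"offset":[0,0,0.02],"spin":0},
    {"offset":[0,0,0.02],"spin":0},
    {"offset":[0,0,0.012],"spin":0},
    {"offset":[0,0,0],"spin":0},
    {"offset":[0,0,0],"spin":0}
  ]
}}

```text
time_s: 11.88
ee_pos: [552.6, 156.9, 192.7]
ee_rot: [180.0, 0.1, -178.5]
force: [0.9, -0.0, 0.5]
gripper_width: 0.2
gripper_force: 0.0
```

Emit:
{"fn": "arm_command", "kwargs": {
  "motion": [
    {"offset":[0.0005,0,0.006],"spin":0},
    {"offset":[0,0,0.006],"spin":0},
    {"offset":[0,0,0.004],"spin":0},
    {"offset":[0,0,0.004],"spin":0},
    {"offset":[0,0,0],"spin":0}
  ]
}}

```text
time_s: 12.5
ee_pos: [551.5, 156.7, 171.7]
ee_rot: [-180.0, -0.0, -178.5]
force: [-1.0, -0.5, 2.1]
gripper_width: 0.5
gripper_force: 0.7
```

Emit:
{"fn": "arm_command", "kwargs": {
  "motion": [
    {"offset":[0,0,0.003],"spin":0},
    {"offset":[0,0,0.003],"spin":0},
    {"offset":[0,0,0.003],"spin":0},
    {"offset":[0,0,0],"spin":0}
  ]
}}

```text
time_s: 13.0
ee_pos: [551.6, 156.8, 163.1]
ee_rot: [180.0, 0.0, -178.5]
force: [-1.2, -0.1, 4.3]
gripper_width: 0.6
gripper_force: 1.9
```

Emit:
{"fn": "arm_command", "kwargs": {
  "motion": [
    {"offset":[0,0,0.002],"spin":0},
    {"offset":[0,0,0.002],"spin":0},
    {"offset":[0,0,0],"spin":0}
  ]
}}

```text
time_s: 13.38
ee_pos: [551.8, 156.8, 159.3]
ee_rot: [180.0, 0.0, -178.5]
force: [-0.4, -0.4, 4.2]
gripper_width: 0.5
gripper_force: 2.6
```

Emit:
{"fn": "arm_command", "kwargs": {
  "motion": [
    {"offset":[0,0,0.0015],"spin":0},
    {"offset":[0,0,0.001],"spin":0},
    {"offset":[0,0,0],"spin":0},
    {"offset":[0,0,0],"spin":0}
  ]
}}

```text
time_s: 13.88
ee_pos: [551.8, 156.8, 156.7]
ee_rot: [180.0, 0.0, -178.5]
force: [-0.6, -0.7, 4.9]
gripper_width: 0.8
gripper_force: 2.5
```

Emit:
{"fn": "arm_command", "kwargs": {
  "motion": [
    {"offset":[0,0,0.0015],"spin":0},
    {"offset":[0,0,0.001],"spin":0},
    {"offset":[0,0,0],"spin":0},
    {"offset":[0,0,0],"spin":0}
  ]
}}

```text
time_s: 14.38
ee_pos: [551.8, 156.8, 154.1]
ee_rot: [180.0, 0.0, -178.5]
force: [-1.6, -0.7, 5.2]
gripper_width: 0.2
gripper_force: 2.5
```

Emit:
{"fn": "arm_command", "kwargs": {
  "motion": [
    {"offset":[0,0,0.0015],"spin":0},
    {"offset":[0,0,0.001],"spin":0},
    {"offset":[0,0,0],"spin":0},
    {"offset":[0,0,0],"spin":0}
  ]
}}

```text
time_s: 14.88
ee_pos: [551.8, 156.9, 151.7]
ee_rot: [180.0, 0.0, -178.5]
force: [-1.4, 0.9, 6.0]
gripper_width: 0.4
gripper_force: 2.7
```

Emit:
{"fn": "arm_command", "kwargs": {
  "motion": [
    {"offset":[0,0,0.0015],"spin":0},
    {"offset":[0,0,0.001],"spin":0},
    {"offset":[0,0,0],"spin":0},
    {"offset":[0,0,0],"spin":0}
  ]
}}

```text
time_s: 15.38
ee_pos: [551.8, 156.8, 149.2]
ee_rot: [180.0, 0.0, -178.5]
force: [-1.6, -0.5, 6.0]
gripper_width: 0.3
gripper_force: 2.8
```

Emit:
{"fn": "arm_command", "kwargs": {
  "motion": [
    {"offset":[0,0,0.0015],"spin":0},
    {"offset":[0,0,0.001],"spin":0},
    {"offset":[0,0,0],"spin":0},
    {"offset":[0,0,0],"spin":0}
  ]
}}

```text
time_s: 15.88
ee_pos: [551.9, 156.9, 148.0]
ee_rot: [180.0, 0.1, -178.5]
force: [-2.9, -0.9, 12.4]
gripper_width: 0.3
gripper_force: 6.1
```

Emit:
{"fn": "arm_command", "kwargs": {
  "motion": [
    {"offset":[0,0,0.001],"spin":0},
    {"offset":[0,0,0],"spin":0},
    {"offset":[0,0,0],"spin":0}
  ]
}}

```text
time_s: 16.25
ee_pos: [552.0, 156.9, 147.5]
ee_rot: [180.0, 0.1, -178.5]
force: [-3.2, -0.8, 15.1]
gripper_width: 0.3
gripper_force: 7.4
```

Emit:
{"fn": "arm_command", "kwargs": {
  "motion": [
    {"offset":[0,0,0.0005],"spin":0},
    {"offset":[0,0,0],"spin":0},
    {"offset":[0,0,0],"spin":0}
  ]
}}

```text
time_s: 16.62
ee_pos: [552.0, 156.9, 147.3]
ee_rot: [180.0, 0.1, -178.5]
force: [-3.9, -1.1, 17.0]
gripper_width: 0.1
gripper_force: 8.1
```

Emit:
{"fn": "arm_command", "kwargs": {
  "motion": [
    {"offset":[0,0,0.0005],"spin":0},
    {"offset":[0,0,0],"spin":0},
    {"offset":[0,0,0],"spin":0}
  ]
}}

```text
time_s: 17.0
ee_pos: [552.0, 156.9, 147.1]
ee_rot: [180.0, 0.1, -178.5]
force: [-4.0, -0.7, 17.3]
gripper_width: 0.6
gripper_force: 8.7
```

Emit:
{"fn": "arm_command", "kwargs": {
  "motion": [
    {"offset":[0,0,-0.003],"spin":0},
    {"offset":[0,0,-0.004],"spin":0},
    {"offset":[0,0,-0.002],"spin":0},
    {"offset":[0,0,0],"spin":0},
    {"offset":[0,0,0],"spin":0}
  ]
}}

```text
time_s: 17.62
ee_pos: [551.4, 156.7, 152.9]
ee_rot: [-180.0, -0.1, -178.5]
force: [0.0, 0.6, -0.6]
gripper_width: 0.8
gripper_force: 0.0
```

Force dropped to zero after backing off 6 mm, so the cassette is held. I'll back away and check that it is level.

Emit:
{"fn": "arm_command", "kwargs": {
  "motion": [
    {"offset":[0,0,-0.02],"spin":0},
    {"offset":[0,0,-0.05],"spin":0},
    {"offset":[0,0,-0.05],"spin":0},
    {"offset":[0,-0.05,-0.02],"spin":0},
    {"offset":[0,-0.05,0],"spin":0}
  ]
}}

```text
time_s: 18.25
ee_pos: [555.2, 56.2, 295.4]
ee_rot: [180.0, 0.3, -178.4]
force: [0.5, 0.1, -1.3]
gripper_width: 0.2
gripper_force: 0.0
```

Emit:
{"fn": "arm_command", "kwargs": {
  "motion": [
    {"offset":[0,-0.06,0],"spin":0},
    {"offset":[0,-0.06,0],"spin":0},
    {"offset":[0,-0.06,0],"spin":0},
    {"offset":[0,0,0],"spin":0},
    {"offset":[0,0,0],"spin":0}
  ]
}}

```text
time_s: 18.88
ee_pos: [558.8, -122.8, 293.0]
ee_rot: [179.9, -0.0, -178.5]
force: [-0.3, 0.1, -0.0]
gripper_width: 0.3
gripper_force: 0.0
```

```bash
python3 go.py 551.6 156.8 240 181.5; python3 look.py 5; python3 -c "
from fit import *
for n in('top','scene'):
    P=cloud(n,np.load(n+'5.npy'))
    rect(P,(552,159),60,120,150,n+' top')
    rect(P,(552,159),130,83,91,n+' guides')
    q=P.reshape(-1,3);q=q[np.isfinite(q[:,2])];q=q[(abs(q[:,0]-552)<36)&(abs(q[:,1]-158)<14)&(q[:,2]>115)]
    A=np.c_[q[:,:2]-q[:,:2].mean(0),np.ones(len(q))];print(n,'plane',np.round(np.linalg.lstsq(A,q[:,2],rcond=None)[0],4))
im=[np.load(n+'5im.npy') for n in('top','scene')]
m=cv2.resize(im[0][130:230,150:250],(400,400),interpolation=3);s=cv2.resize(im[1][150:250,245:345],(400,400),interpolation=3)
cv2.imwrite('pics/c5.png',np.hstack([m,s]))"
```

```text
t 18.875 pos [ 558.81 -122.82  293.01] rot [ 179.94   -0.04 -178.53] q [ -13.58   16.22   83.31    0.05   80.53 -105.05] F [-0.27  0.08 -0.02] w 0.2539652620117461
offset mm [  0.02 279.66  53.31] spin rad -0.0005979880988208537
top top 494 c [552.6 158.3] size [78.9 33.1] ang 1.2 z 136.9424910531925 mean [552.3 157.7 136.4]
top guides 147 c [554.3 158.8] size [169.3  91.5] ang 1.0 z 88.25492393723812 mean [551.8 159.5  87.9]
top plane [  0.    0.  137.3]
scene top 273 c [553.4 156.6] size [85.8 34.1] ang 1.0 z 134.9474264760422 mean [561.5 156.2 133.4]
scene guides 149 c [553.5 158. ] size [159.3  94.3] ang 1.6 z 86.37337169943441 mean [573.2 157.   86.4]
scene plane [ -0.   -0.  135.4]
```

View pics/c5.png

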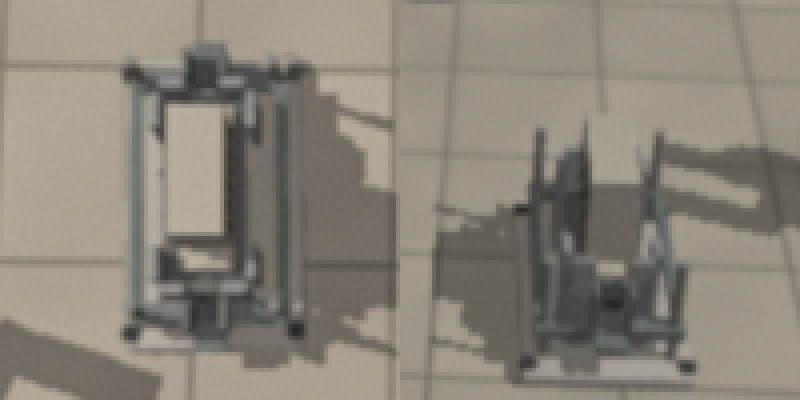

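The cassette is centred at crop (195,170) and held down, with its top at z about 137 (some 28 mm down). Slope precision was hidden in the printout, so I'll check that and hand in if it is level.

```bash
python3 -c "
from fit import *
ok=True
for n in('top','scene'):
    P=cloud(n,np.load(n+'5.npy'))
    q=P.reshape(-1,3);q=q[np.isfinite(q[:,2])];q=q[(abs(q[:,0]-552)<34)&(abs(q[:,1]-157.5)<13)&(q[:,2]>128)]
    A=np.c_[q[:,:2]-q[:,:2].mean(0),np.ones(len(q))];s=np.linalg.lstsq(A,q[:,2],rcond=None)[0];print(n,['%.4f'%v for v in s]); ok&=abs(s[0])<.03
if ok: print(env.job_done())
"
```

```text
top ['0.0043', '0.0059', '137.3176']
scene ['0.0018', '-0.0011', '135.4423']
the job is handed in; nothing more can be done
None
```

The cassette is standing in the lift, about 28 mm down, centred and level to within about 0.01 rad. The catches held it when I let go, after a press of about 17 N, and the job is handed in.

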